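Build the optical stack of a passing lamp

ROBOT

A 6-joint arm with a two-finger parallel gripper is mounted at the origin on the work surface. World frame = base frame: x ahead of the robot, y to its left, z up, the work surface at z = 0. Lengths are in m, angles in rad, forces in N, time in s.
With the tool pointing down it reaches from about 0.325 to 0.775 m from the base axis. Payload 9.3 kg.
Tool frame: the origin (TCP) lies on the front face of the gripper's body, between the roots of the fingers; the fingertips stand 73 mm ahead of it and the grasp point (between the pads) lies 54 mm ahead of it (tip_extent is the distance from the TCP to the fingertips, in m); z points along the fingers, y is the line along which they close (so a half turn about z gives the same grasp; the last joint's range is limited). The gripper opens to 85 mm and grips with 20 to 120 N. Pads are 22 mm wide; open, the fingers measure 114 mm over their backs; the gripper's body (76 mm by 85 mm) begins 54 mm behind the grasp point. The pads swing forward as they close: fully open they stand 13 mm farther back than shut.
Start: joints at [1.044, 0.259, 0.021, 1.334, 0, 1.418], TCP at [0.201, 0.512, 0.304] pointing down, gripper open.
Joint ranges: [-3.04, 3.04], [-0.91, 1.82], [-1.04, 1.36], [-1.92, 1.95], [-1.52, 1.45], [-3.14, 3.14]. Speed limits (rad/s): [2.22, 2.22, 2.79, 3.14, 3.14, 3.14].

INTERFACE

Orientations are given as a rotation vector (axis times angle).
In Python, from plant import * gives the robot as it stands. The module is installed in compiled form; this text tells all that it offers.
- The arm moves only by the shell command python3 -m handwheel 'ROWS' [FORCE]. ROWS is JSON, a list of rows, each a list of 7 numbers: the closure, from -1 (fully open) to 1 (shut), so that 0 is half open, then the shift along the tool's x, y, z in mm, then the turn, a rotation vector about the tool's x, y, z in degrees. In form: [[fingers, x, y, z, rx, ry, rz], ...]. A call has 1 to 5 rows; each row is the pose to reach, as a shift and turn from the pose commanded when the call began, along the tool's axes at that moment; what a row does not reach only later rows make up. A row lasts 1/8 s, in which the tool goes at most 62.5 mm and 10.7 degrees, less where a joint would pass 70% of its speed; a pose out of reach is approached as far as the arm can. A call with a gripper value outside its range is refused whole. The fingers move at their own pace and stop on an object; FORCE is the grip in N (left out, the last holds). Time passes only in rows, so rows that repeat a pose let the fingers close. It gives the time, the measured TCP pose, the force, the opening and the grip force at its end, in the units of the state.
- observe(): the state, without advancing time (a new reading comes with each control period).
- snapshot(name): name is "side" or "top"; returns the picture (480x640x3 uint8, red, green, blue); there is no depth.
- camera_params(name): a dict with "fx", "fy", "cx", "cy" (pixels), "rvec" (rotation vector, rad) and "tvec" (3), from world to camera coordinates, as OpenCV has them. Camera axes: x right, y down, z forward; pixel columns grow to the right and rows downward; lengths in m; the calibration is good to about 2 mm. A picture is of the moment at which its call begins. camera_params takes no time and is no camera call.
- close_job(): hands the job in; it is judged then, once.
The state is a dict: "t": time; "q": joint angles; "qd": joint speeds; "joint_torque": joint torques, N m; "ee_pos": TCP position; "tool_rot": TCP orientation; "ft_force": force on the tool from outside, world axes, zero at the start; "moment": the same for the moment, N m; "gripper_width": finger opening in m; "grip_force": force on a finger pad.
Only numpy, scipy, OpenCV 4.12 (cv2) and the standard library are available. Lean on these libraries where they do the work, as an engineer would, in place of code of your own. Each camera call takes 0.05 s, during which the arm holds its last target. There are 200 camera calls.

TASK

Build up the green passing lamp that stands tilted in its bracket: lay the black spacer in the lamp shell first, then the yellow lens with its boss outwards, then the steel retaining ring with its centre bar outwards. Set each part fully home and square in the shell before the next, without banging or forcing it, let go of everything at the end, and leave the jar, the socket wrench and the gear shifter where they are.

Things in the scene. Friction and masses are not known exactly. Their poses are not given: they have to be found in the camera images.
- lamp: Round green lamp shell, fixed, mouth tilted 30 degrees from vertical, roughly to the robot. Origin: centre of the flat seat ledge inside (ring 85 to 115 mm wide), 88 mm above the counter. z: the lamp's axis, out of the mouth; x: uphill, away from the robot; y: level. Bore 115 mm wide up to 25 mm from the seat, then flared to 130 mm at the lip, 34 mm from the seat. Floor inside the ledge 7 mm lower.
- lamp_lip (a point): Centre of the lamp's mouth, on its axis, level with the lip, 34 mm out from the seat; the lip is 137 mm across outside. The lamp's steel U-bracket (arms outside the shell at y = +-74 mm, ending below the lip) stands on a plywood board 160 x 170 x 18 mm. Nothing overhangs the mouth. Axes as the lamp's.
- spacer_mid (a point): Centre, half-way up (13 mm above the underside), of the black plastic spacer: ring 108 mm outside, 88 inside, 12 high; a low bridge along its x axis (14 mm wide, 3.5 to 10.5 mm up) carries a round hub (glare cap) 32 mm across in the middle, 4 to 26 mm above the underside. Grip the hub. z: outwards (hub side). Lies flat on the counter, hub up, about 90 g.
- lens_mid (a point): Centre, half-way up (19 mm above the underside), of the yellow lens: flange 108 mm across, 8 thick; on it a hollow crown (80 mm wide narrowing to 72) with a flat top 21 mm up, and a round boss 46 mm across, 21 to 38 mm up. Grip the boss. The hollow below (64 mm wide, 17 high) clears the spacer's hub. z: outwards (boss side). Lies flat on the counter, boss up, about 160 g.
- retainer_mid (a point): Centre, half-way up (23.5 mm above the underside), of the steel retaining ring: 108 mm outside, 92 inside, 14 high, bridged by a straight centre bar 76 mm long along x, 12 wide along y, 33 to 47 mm above the underside, on sloping legs. Grip across the bar. z: outwards (bar side). Lies flat, bar up, about 150 g. The three parts swap places between starts.
- spacer_home (a point): Where the spacer's centre (spacer_mid) lies when it is home: on the lamp's axis, 13 mm above the seat; the spacer stands on the seat ledge. Axes as the lamp's; any turn about the axis will do, for all three parts.
- lens_home (a point): Where the lens's centre (lens_mid) lies when it is home: on the lamp's axis, 31 mm above the seat; its flange rests on the spacer's ring, 12 mm above the seat.
- retainer_home (a point): Where the retaining ring's centre (retainer_mid) lies when it is home: on the lamp's axis, 43.5 mm above the seat; its ring rests on the lens flange, 20 mm above the seat, and its top is flush with the shell's lip.
- jar_mid (a point): Half-way up (50 mm) the loose glass jar with a steel lid, 72 mm wide and 100 mm high, a bystander. z up.
- wrench_mid (a point): Middle of the loose socket wrench, 16 mm above the counter: 200 mm long along its x axis, 34 mm wide, 32 mm high, socket head at +x, black grip at -x. A bystander lying flat.
- shifter_mid (a point): Middle of the loose motorbike gear shifter, 10 mm above the counter: 160 mm long along its x axis, 22 mm high, with a rubber toe peg at its +x end standing 44 mm out to +y. A bystander lying flat.

How it is judged:
By the outcome, as a careful person would: the job done as asked, in the order asked, and still so for the second after the job is handed in, with the robot touching nothing.
It also fails if it takes over 72 s, if anything falls off the work surface, if the arm or the gripper's body presses on something with over 40 N, if the wrist force passes 120 N, or if a joint passes its speed limit or range.

## Working session

There is one attempt and no reset: what is moved stays moved. The work goes in short steps, Python scripts to look and compute and a shell command to move; the robot and the scene stay as the last step left them, time stands still between calls to the robot, and variables do not carry over. Pictures are saved under pics/ and viewed, at most 10 in all, crops included, and the job is handed in when it is done.

```bash
mkdir -p pics; python3 - <<'E'
from plant import *
import cv2
for n in("side","top"):
    im=snapshot(n); cv2.imwrite(f"pics/{n}0.png",im[:,:,::-1]); print(n,camera_params(n))
s=observe(); print(s["t"],s["ee_pos"],s["tool_rot"],s["ft_force"],s["gripper_width"])
E
```

```text
side {'fx': 573.2774143323672, 'fy': 573.2774143323672, 'cx': 317.47428385510807, 'cy': 239.84543424283603, 'rvec': array([ 2.24500703, -0.29151109,  0.13137461]), 'tvec': array([-0.52760978,  0.15441938,  0.92997969])}
top {'fx': 615.8131193582412, 'fy': 615.8131193582412, 'cx': 321.84213618793177, 'cy': 241.0929495848381, 'rvec': array([ 2.14751284, -2.18064514,  0.11440866]), 'tvec': array([-0.02485304,  0.53800442,  1.22208377])}
0.1 [0.20077915 0.51188834 0.3033116 ] [-5.83740114e-01 -3.08644918e+00  1.77065372e-03] [ 0.31149924 -0.40967683  0.46585725] 0.08526699122480474
```

View pics/side0.png

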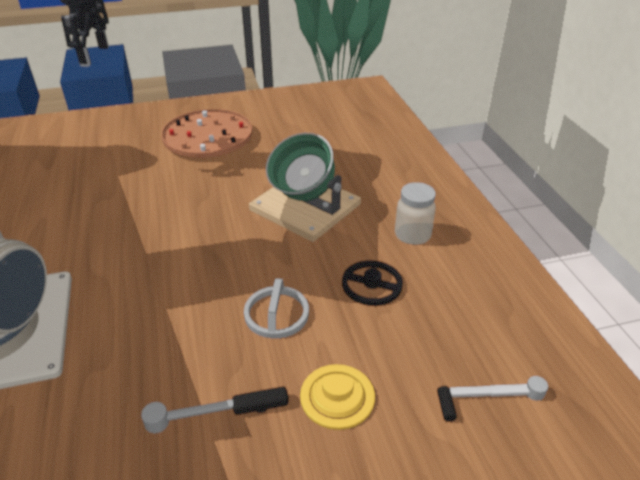

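View pics/top0.png

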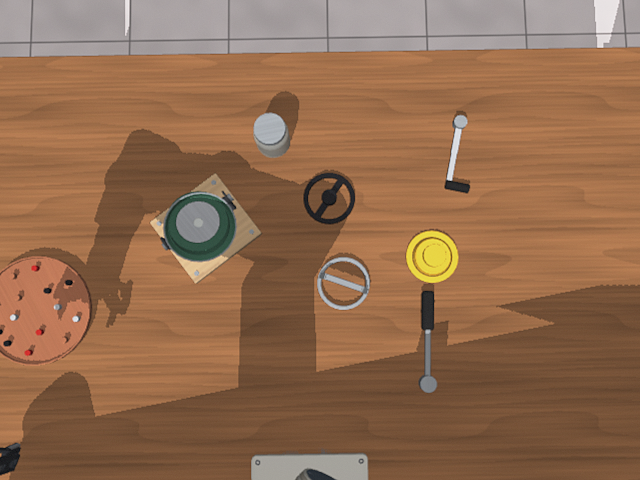

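The side view shows the lamp at (300,168), spacer at (372,282), retainer at (277,308) and lens at (338,393). In the top view they are at (199,226), (329,198), (344,283) and (433,256). The board corners there are near (215,174), (260,232), (195,282) and (150,222).

```bash
cat > h.py <<'E'
import numpy as np, cv2
from scipy.spatial.transform import Rotation as R
from plant import *
def cam(n):
    c=camera_params(n); M=R.from_rotvec(c["rvec"]).as_matrix(); return c,M,-M.T@c["tvec"]
def ray(n,px):
    c,M,o=cam(n); p=np.atleast_2d(px).astype(float)
    d=np.c_[(p[:,0]-c["cx"])/c["fx"],(p[:,1]-c["cy"])/c["fy"],np.ones(len(p))]@M
    return o,d
def onz(n,px,z):
    o,d=ray(n,px); return o+d*((z-o[2])/d[:,2])[:,None]
def mask(im,lo,hi,box):
    h=cv2.cvtColor(im,cv2.COLOR_RGB2HSV); m=cv2.inRange(h,np.array(lo),np.array(hi))
    k=np.zeros_like(m); x0,y0,x1,y1=box; k[y0:y1,x0:x1]=255; return m&k
def hull(m):
    cs,_=cv2.findContours(m,cv2.RETR_EXTERNAL,cv2.CHAIN_APPROX_NONE); c=max(cs,key=cv2.contourArea)
    return cv2.convexHull(c)[:,0,:]
def circ(P):
    A=np.c_[2*P[:,:2],np.ones(len(P))]; s=np.linalg.lstsq(A,(P[:,:2]**2).sum(1),rcond=None)[0]
    return s[:2],np.sqrt(s[2]+s[:2]@s[:2])
E
python3 - <<'E'
from h import *
I={n:cv2.imread(f"pics/{n}0.png")[:,:,::-1].copy() for n in("side","top")}
spec={"spacer":([0,0,0],[180,255,60],{"top":(298,168,360,228),"side":(338,258,408,308)},.010),
"lens":([20,120,100],[35,255,255],{"top":(400,225,465,288),"side":(295,360,380,430)},.006),
"ret":([0,0,90],[180,60,255],{"top":(312,252,376,315),"side":(240,275,315,340)},.012)}
for k,(lo,hi,bx,z) in spec.items():
    for n in bx:
        m=mask(I[n],lo,hi,bx[n]); P=onz(n,hull(m),z)
        # drop the outliers of the raised parts
        c,r=circ(P)
        for _ in range(5):
            e=abs(np.hypot(*(P[:,:2]-c).T)-r); P=P[e<max(.0015,1.5*np.median(e))]; c,r=circ(P)
        print(k,n,c.round(4),"diam",round(2*r,4),len(P))
# bar of retainer
m=mask(I["top"],*spec["ret"][:2],spec["ret"][2]["top"])
inn=np.zeros_like(m); cv2.circle(inn,(344,283),19,255,-1); m&=inn
ys,xs=np.nonzero(m); B=onz("top",np.c_[xs,ys],.047)[:,:2]; u=np.linalg.svd(B-B.mean(0))[2][0]
print("bar",B.mean(0),np.degrees(np.arctan2(u[1],u[0])),len(B))
m=mask(I["top"],*spec["spacer"][:2],spec["spacer"][2]["top"]); inn[:]=0; cv2.circle(inn,(329,198),18,255,-1);m&=inn
ys,xs=np.nonzero(m); B=onz("top",np.c_[xs,ys],.018)[:,:2]; u=np.linalg.svd(B-B.mean(0))[2][0]
print("spacer hub/bridge",B.mean(0),np.degrees(np.arctan2(u[1],u[0])))
for z,px in((.018,[(215,174),(260,232),(195,282),(150,222)]),): 
    Q=onz("top",px,z); print("board",Q.round(4)); 
    for i in range(4):
        d=Q[(i+1)%4]-Q[i]; print(np.hypot(*d[:2]).round(4),np.degrees(np.arctan2(d[1],d[0])).round(1))
for n,bx in(("top",(155,180,245,270)),("side",(260,125,345,205))):
    m=mask(I[n],[60,60,20],[95,255,255],bx); h=hull(m); e=cv2.fitEllipse(h); print(n,"green",e,onz(n,[e[0]],.1174))
for n,bx in(("top",(170,195,225,250)),("side",(280,150,330,190))):
    m=mask(I[n],[0,0,100],[180,60,255],bx); e=cv2.fitEllipse(hull(m)); print(n,"floor",e,onz(n,[e[0]],.088-.007*.866))
v=[cv2.resize(I["top"][160:300,140:260],None,fx=4,fy=4,interpolation=2)[:,:,::-1], cv2.resize(I["side"][120:240,240:370],(300,277))[:,:,::-1]]
c=np.zeros((560,780,3),np.uint8); c[:,:480]=v[0]; c[:277,480:]=v[1]; cv2.imwrite("pics/lamp.png",c)
E
```

```text
spacer top [ 0.6297 -0.0488] diam 0.1061 30
spacer side [ 0.6306 -0.0504] diam 0.1087 23
lens top [ 0.5053 -0.2592] diam 0.1078 35
lens side [ 0.5073 -0.2575] diam 0.1095 36
ret top [ 0.4531 -0.0752] diam 0.1079 32
ret side [ 0.4556 -0.0769] diam 0.1156 17
bar [ 0.45198249 -0.07629453] -109.93445868214911 238
spacer hub/bridge [ 0.62890934 -0.04842076] 146.52776350972212
board [[0.6823 0.1866 0.018 ]
 [0.5595 0.0937 0.018 ]
 [0.459  0.2266 0.018 ]
 [0.5838 0.3202 0.018 ]]
0.154 -142.9
0.1666 127.1
0.1561 36.9
0.166 -53.6
top green ((199.70506286621094, 226.8172149658203), (65.47405242919922, 69.63568878173828), 74.50447845458984) [[0.55872635 0.19761889 0.1174    ]]
side green ((298.530517578125, 162.58106994628906), (50.45204162597656, 65.28160095214844), 57.0462760925293) [[0.55976409 0.19760902 0.1174    ]]
top floor ((197.44305419921875, 221.480224609375), (41.24386215209961, 43.58261489868164), 73.31148529052734) [[0.57412706 0.20927093 0.081938  ]]
side floor ((306.0562744140625, 172.10964965820312), (33.47333908081055, 46.88202667236328), 65.1579818725586) [[0.57832002 0.21457161 0.081938  ]]
```

View pics/lamp.png

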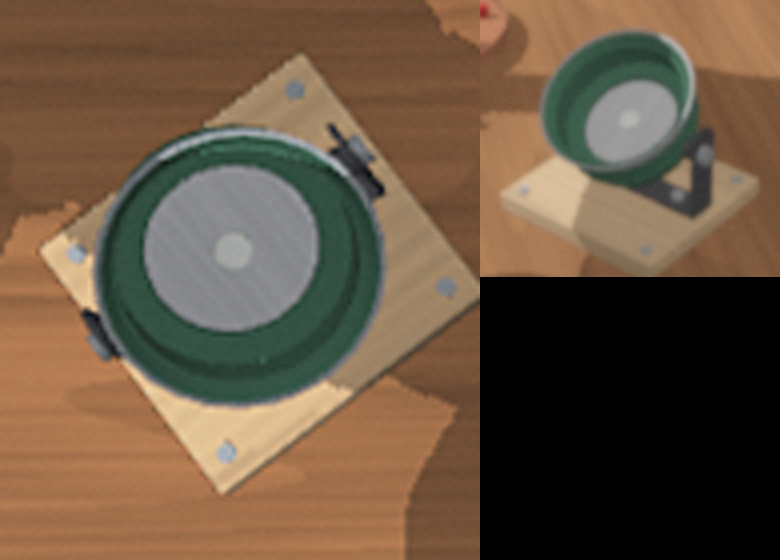

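The crop puts the lamp rim's outer extent at about cols 163.8–236 and rows 191.8–261 of the top view, so its centre is near (199.9,226.5). That agrees with the ellipse fit. The board edges give an uphill azimuth of 36.9°, and the seat origin from the lip and floor estimates agrees to 1 mm.

```bash
cat >> h.py <<'E'
AZ=np.radians(36.9); LX=np.array([np.cos(AZ)*.866,np.sin(AZ)*.866,.5]); LZ=np.array([-.5*np.cos(AZ),-.5*np.sin(AZ),.866])
O=np.array([.5720,.2075,.088])
def down(yaw): # tool y at yaw deg in world
    a=np.radians(yaw); y=np.array([np.cos(a),np.sin(a),0]); z=np.array([0,0,-1.]); return np.c_[np.cross(y,z),y,z]
def lampR(yaw): # tilt the down pose about the lamp's level axis
    ly=np.cross(LZ,LX); r=R.from_rotvec(ly*np.radians(-30)).as_matrix()
    if (r@[0,0,1])@LZ<.99: r=r.T
    return r@down(yaw)
def go(pos,Rt,label=""):
    s=observe(); R0=R.from_rotvec(s["tool_rot"]).as_matrix()
    print(label,"t%.1f"%s["t"],"shift",(R0.T@(np.array(pos)-s["ee_pos"])*1000).round(1),"rot",np.degrees(R.from_matrix(R0.T@Rt).as_rotvec()).round(2))
def st():
    s=observe(); R0=R.from_rotvec(s["tool_rot"]).as_matrix()
    a=s["ee_pos"]-O
    print("t%.2f"%s["t"],s["ee_pos"].round(4),"q",s["q"].round(2),"lampframe mm",(np.c_[LX,np.cross(LZ,LX),LZ].T@a*1000).round(1),"f",s["ft_force"].round(1),"w",round(s["gripper_width"]*1000,1),"g",round(s["grip_force"],1))
E
python3 - <<'E'
from h import *
print(observe().keys()); st()
go([.6298,-.0493,.15],down(55.5),"spacer above")
go([.6298,-.0493,.076],down(55.5),"spacer")
E
```

```text
dict_keys(['t', 'q', 'qd', 'joint_torque', 'ee_pos', 'tool_rot', 'ft_force', 'moment', 'grip_force', 'gripper_width'])
t0.10 [0.2008 0.5119 0.3033] q [1.04 0.26 0.02 1.33 0.   1.42] lampframe mm [  8.8 466.3 243.5] f [ 0.3 -0.4  0.5] w 85.3 g 0.0
spacer above t0.1 shift [-604.4 -365.6  153.6] rot [-0.07 -0.   13.08]
spacer t0.1 shift [-604.4 -365.5  227.6] rot [-0.07 -0.   13.08]
```

```bash
python3 -m handwheel '[[-0.1,-250,-150,0,0,0,13],[-0.1,-250,-150,0,0,0,13],[-0.1,-250,-150,0,0,0,13],[-0.1,-250,-150,0,0,0,13],[-0.1,-250,-150,0,0,0,13]]' 50
python3 -c "
from h import *
st();go([.6298,-.0493,.15],down(55.5),'above')"
```

```text
t: 0.72
ee_pos: [0.3799, 0.279, 0.3037]
tool_rot: [-0.932, -3.0, 0.001]
ft_force: [1.0, 0.6, -0.3]
gripper_width: 0.047
grip_force: 0.0
t0.72 [0.3799 0.279  0.3037] q [ 0.46  0.12 -0.15  1.3  -0.    1.06] lampframe mm [ 12.  172.5 242.2] f [ 1.   0.6 -0.3] w 47.0 g 0.0
above t0.7 shift [-391.9 -128.9  153.8] rot [-0.02  0.   -0.  ]
```

```bash
python3 -m handwheel '[[-0.1,-250,-82,40,0,0,0],[-0.1,-250,-82,40,0,0,0],[-0.1,-250,-82,40,0,0,0],[-0.1,-250,-82,40,0,0,0],[-0.1,-250,-82,40,0,0,0]]' >/dev/null
python3 -m handwheel '[[-0.1,-142,-47,114,0,0,0],[-0.1,-142,-47,114,0,0,0],[-0.1,-142,-47,114,0,0,0],[-0.1,-142,-47,114,0,0,0],[-0.1,-142,-47,114,0,0,0]]' >/dev/null
python3 - <<'E'
from h import *
st();go([.6298,-.0493,.076],down(55.5),'down')
v=[snapshot(n) for n in("side","top")]
a=cv2.resize(v[0][200:330,300:440],(400,371)); b=cv2.resize(v[1][140:260,270:390],(371,371))
cv2.imwrite("pics/sp1.png",np.hstack([a,b])[:,:,::-1])
E
```

```text
t1.98 [ 0.6289 -0.0464  0.1498] q [-0.21  0.47 -0.05  1.05  0.    0.39] lampframe mm [ -61.7 -237.2  107. ] f [0.4 0.6 0.8] w 47.0 g 0.0
down t2.0 shift [-2.5 -1.9 73.8] rot [-0.01 -0.06  0.08]
```

View pics/sp1.png

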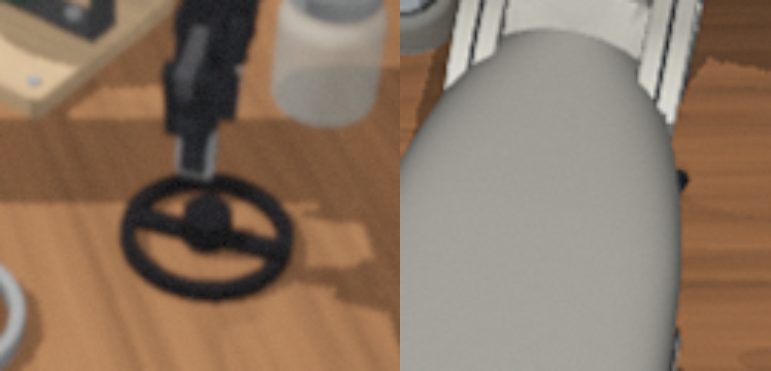

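The side crop shows the fingers directly above and in line with the hub, at crop (205,215). The arm hides the top view. I'm descending to grip.

```bash
python3 -m handwheel '[[-0.1,-2.5,-2,30,0,0,0],[-0.1,-2.5,-2,50,0,0,0],[-0.1,-2.5,-2,64,0,0,0],[-0.1,-2.5,-2,71,0,0,0],[-0.1,-2.5,-2,74,0,0,0]]'
python3 -m handwheel '[[0.1,0,0,0,0,0,0],[0.2,0,0,0,0,0,0],[0.5,0,0,0,0,0,0],[1,0,0,0,0,0,0],[1,0,0,0,0,0,0]]' 50
python3 -m handwheel '[[1,0,0,0,0,0,0],[1,0,0,-10,0,0,0],[1,0,0,-40,0,0,0],[1,0,0,-90,0,0,0],[1,0,0,-150,0,0,0]]'
python3 - <<'E'
from h import *
st()
for y in(55.5,):
  go(O+LZ*(.076+.09),lampR(y),"pre")
v=[snapshot(n) for n in("side","top")]
a=cv2.resize(v[0][150:330,300:440],(311,400)); b=cv2.resize(v[1][140:260,270:390],(400,400))
cv2.imwrite("pics/sp2.png",np.hstack([a,b])[:,:,::-1])
E
```

```text
t: 2.7
ee_pos: [0.6303, -0.0497, 0.0763]
tool_rot: [0.929, 3.001, 0.0]
ft_force: [-0.2, -0.1, -0.7]
gripper_width: 0.0467
grip_force: 0.0
t: 3.32
ee_pos: [0.6306, -0.05, 0.0767]
tool_rot: [0.929, 3.0, 0.0]
ft_force: [0.2, 1.4, 5.0]
gripper_width: 0.0304
grip_force: 49.4
t: 3.95
ee_pos: [0.6296, -0.05, 0.227]
tool_rot: [-0.929, -2.999, 0.001]
ft_force: [1.4, -0.6, -0.6]
gripper_width: 0.0306
grip_force: 49.5
t3.95 [ 0.6296 -0.05    0.227 ] q [-0.21  0.43  0.08  1.22 -0.    0.39] lampframe mm [ -24.5 -240.5  174.7] f [ 1.4 -0.6 -0.6] w 30.6 g 49.5
pre t4.0 shift [219.6 101.2  -4.4] rot [-28.48  -9.69   0.05]
```

View pics/sp2.png

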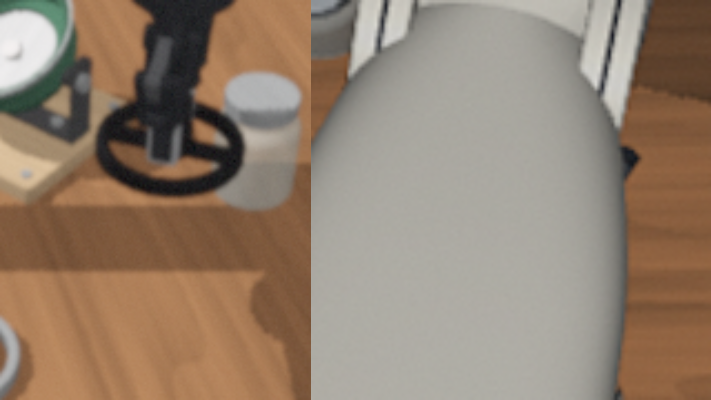

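The spacer is held level by its hub, at side crop (168,150). I'm now moving it to a point on the lamp's axis.

```bash
python3 -m handwheel '[[1,50,23,-35,-9.5,-3.2,0],[1,100,46,-45,-19,-6.4,0],[1,150,69,-35,-28.5,-9.7,0],[1,195,90,-15,-28.5,-9.7,0],[1,219.6,101,-4.4,-28.5,-9.7,0]]' >/dev/null
python3 -m handwheel '[[1,0,0,0,0,0,0],[1,0,0,0,0,0,0]]'
python3 - <<'E'
from h import *
st();go(O+LZ*(.076+.09),lampR(55.5),"pre");go(O+LZ*(.076+.04),lampR(55.5),"lip")
v=[snapshot(n) for n in("side","top")]
a=cv2.resize(v[0][60:220,220:380],(400,400)); b=cv2.resize(v[1][150:300,130:280],(400,400))
cv2.imwrite("pics/sp3.png",np.hstack([a,b])[:,:,::-1])
E
```

```text
t: 4.92
ee_pos: [0.5067, 0.1572, 0.2309]
tool_rot: [0.819, 2.645, 0.603]
ft_force: [0.7, -0.4, -0.5]
gripper_width: 0.0302
grip_force: 49.6
t4.92 [0.5067 0.1572 0.2309] q [ 0.02  0.05 -0.54  0.54  0.3   0.68] lampframe mm [ 1.000e-01 -1.100e+00  1.649e+02] f [ 0.7 -0.4 -0.5] w 30.2 g 49.6
pre t4.9 shift [ 1.   0.3 -1.1] rot [0.1  0.13 0.13]
lip t4.9 shift [ 1.1  0.2 48.9] rot [0.1  0.13 0.13]
```

View pics/sp3.png

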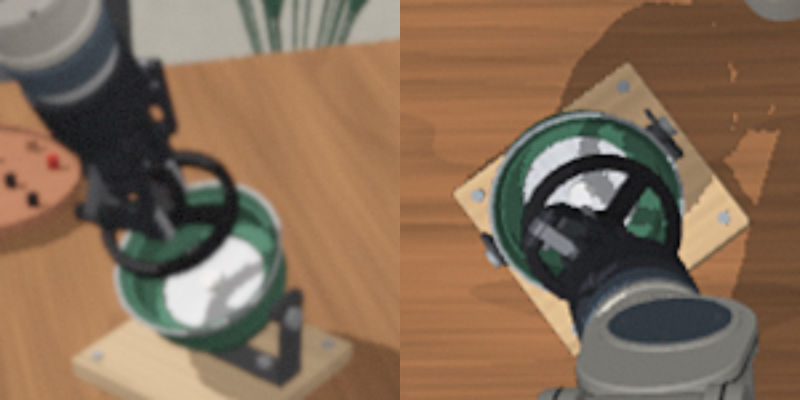

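The spacer is parallel to the mouth and just outside it, at side crop (170,212) against the lamp at (200,260). I'm inserting it along the axis.

```bash
python3 -m handwheel '[[1,1,0,15,0,0,0],[1,1,0,30,0,0,0],[1,1,0,42,0,0,0],[1,1,0,51,0,0,0],[1,1,0,58,0,0,0]]'
python3 -m handwheel '[[1,0,0,5,0,0,0],[1,0,0,10,0,0,0],[1,0,0,14,0,0,0],[1,0,0,18,0,0,0],[1,0,0,22,0,0,0]]'
python3 -c "
from h import *
st();go(O+LZ*(.076),lampR(55.5),'home')"
```

```text
t: 5.65
ee_pos: [0.529, 0.1754, 0.1796]
tool_rot: [0.82, 2.646, 0.603]
ft_force: [-0.5, 0.0, -0.9]
gripper_width: 0.0303
grip_force: 49.6
t: 6.28
ee_pos: [0.5376, 0.1822, 0.1608]
tool_rot: [0.819, 2.646, 0.603]
ft_force: [-0.5, -0.7, -1.5]
gripper_width: 0.0304
grip_force: 49.6
t6.28 [0.5376 0.1822 0.1608] q [ 0.07  0.18 -0.6   0.34  0.27  0.73] lampframe mm [-0.6  0.4 84.4] f [-0.5 -0.7 -1.5] w 30.4 g 49.6
home t6.3 shift [-0.6  0.4  8.4] rot [0.09 0.1  0.1 ]
```

No contact so far, with 8 mm to go. I'm creeping in.

```bash
python3 -m handwheel '[[1,0,0,1.5,0,0,0],[1,0,0,3,0,0,0],[1,0,0,4.2,0,0,0],[1,0,0,5,0,0,0],[1,0,0,5.5,0,0,0]]'|grep -E "ee|force"
python3 -m handwheel '[[1,0,0,0.5,0,0,0],[1,0,0,1,0,0,0],[1,0,0,1.5,0,0,0]]'|grep -E "ee|ft"
python3 -c "
from h import *
st();print(LZ@observe()['ft_force'])"
```

```text
ee_pos: [0.5397, 0.1838, 0.1561]
ft_force: [-0.4, 0.2, -0.3]
grip_force: 49.6
ee_pos: [0.5403, 0.1842, 0.1548]
ft_force: [-0.1, -0.4, -0.2]
t7.28 [0.5403 0.1842 0.1548] q [ 0.07  0.19 -0.6   0.32  0.27  0.74] lampframe mm [-0.6  0.4 77.6] f [-0.1 -0.4 -0.2] w 30.3 g 49.6
0.026134064042249865
```

```bash
for i in 1; do python3 -m handwheel '[[1,0,0,0.5,0,0,0],[1,0,0,1,0,0,0],[1,0,0,1.5,0,0,0]]'|grep -E "ee|ft"; python3 -c "
from h import *
st();print(LZ@observe()['ft_force'])"; python3 -m handwheel '[[1,0,0,0.4,0,0,0],[1,0,0,0.8,0,0,0],[1,0,0,0.8,0,0,0]]'|grep -E "ee|ft";python3 -c "
from h import *
st();print(LZ@observe()['ft_force'])"; done
```

```text
ee_pos: [0.5409, 0.1847, 0.1535]
ft_force: [-0.7, -0.9, 0.5]
t7.65 [0.5409 0.1847 0.1535] q [ 0.08  0.2  -0.6   0.32  0.27  0.74] lampframe mm [-0.6  0.4 76. ] f [-0.7 -0.9  0.5] w 30.5 g 49.7
1.0024709226838322
ee_pos: [0.541, 0.1847, 0.1534]
ft_force: [-8.4, -4.1, 9.0]
t8.03 [0.541  0.1847 0.1534] q [ 0.08  0.2  -0.6   0.32  0.27  0.74] lampframe mm [-0.6  0.4 75.9] f [-8.4 -4.1  9. ] w 30.3 g 51.0
12.331535217312847
```

It touched exactly at the expected depth (76 mm). I'm easing off, letting go and retreating, then looking.

```bash
python3 -m handwheel '[[1,0,0,-0.5,0,0,0],[0.1,0,0,-0.5,0,0,0],[-0.1,0,0,-0.5,0,0,0],[-0.1,0,0,-0.5,0,0,0],[-0.1,0,0,-0.5,0,0,0]]'|grep -E "ft|wid"
python3 -m handwheel '[[-0.1,0,0,-8,0,0,0],[-0.1,0,0,-20,0,0,0],[-0.1,0,0,-60,0,0,0],[-0.1,0,0,-110,0,0,0],[-0.1,0,0,-160,0,0,0]]'|grep -E "ft|wid"
python3 - <<'E'
from h import *
st();go([.506,-.2585,.20],down(-30),"lens above y-30");go([.506,-.2585,.20],down(55.5),"lens above 55")
v=[snapshot(n) for n in("side","top")]
a=cv2.resize(v[0][110:220,240:350],(400,400)); b=cv2.resize(v[1][150:300,130:280],(400,400))
cv2.imwrite("pics/sp4.png",np.hstack([a,b])[:,:,::-1])
E
```

```text
ft_force: [-0.8, -0.5, -0.1]
gripper_width: 0.0471
ft_force: [0.1, 0.4, 0.1]
gripper_width: 0.0475
t9.28 [0.4755 0.1362 0.2938] q [-0.04 -0.06 -0.47  0.73  0.32  0.63] lampframe mm [ -1.    1.  238.2] f [0.1 0.4 0.1] w 47.5 g 0.0
lens above y-30 t9.3 shift [-242.2 -325.9  -25.2] rot [ 30.22 -13.42  83.46]
lens above 55 t9.3 shift [-242.2 -325.9  -25.2] rot [28.53  9.71  0.1 ]
```

View pics/sp4.png

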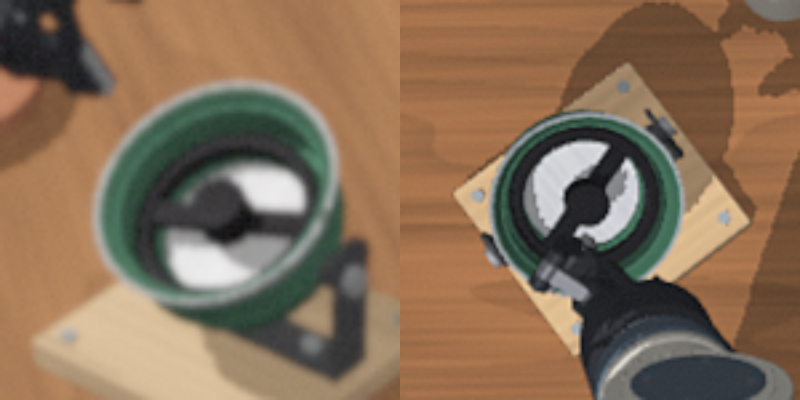

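The spacer sits square and concentric on the ledge (top crop centre (587,200)), and the gripper is clear. Next is the lens.

```bash
python3 -m handwheel '[[-0.45,-36,-49,-4,9.5,3.2,0],[-0.45,-72,-98,-8,19,6.4,0],[-0.45,-110,-148,-11,28.5,9.7,0],[-0.45,-145,-196,-15,28.5,9.7,0],[-0.45,-180,-243,-19,28.5,9.7,0]]'>/dev/null
python3 -c "
from h import *
st();go([.506,-.2585,.15],down(55.5),'lens above')"
```

```text
t10.00 [ 0.4989 -0.159   0.2213] q [-0.47  0.25 -0.2   1.12  0.    0.13] lampframe mm [-174.6 -249.2  254.7] f [-0.5 -0.3  0.7] w 61.7 g 0.0
lens above t10.0 shift [-62.1 -78.1  71.2] rot [ 0.   -0.02  0.12]
```

```bash
python3 -m handwheel '[[-0.45,-30,-38,10,0,0,0],[-0.45,-62,-78,40,0,0,0],[-0.45,-62,-78,71,0,0,0],[-0.45,-62,-78,71,0,0,0],[-0.45,-62,-78,71,0,0,0]]'>/dev/null
python3 - <<'E'
from h import *
st();go([.506,-.2585,.095],down(55.5),'lens')
v=[snapshot(n) for n in("side","top")]
a=cv2.resize(v[0][330:450,270:390],(400,400)); b=cv2.resize(v[1][190:320,370:500],(400,400))
cv2.imwrite("pics/l1.png",np.hstack([a,b])[:,:,::-1])
E
```

```text
t10.62 [ 0.5061 -0.2564  0.152 ] q [-0.62  0.37 -0.21  0.98  0.   -0.02] lampframe mm [-254.8 -331.5  221.1] f [-0.4 -0.9  0.5] w 61.9 g 0.0
lens t10.6 shift [-1.  -1.8 57. ] rot [0.   0.05 0.11]
```

View pics/l1.png

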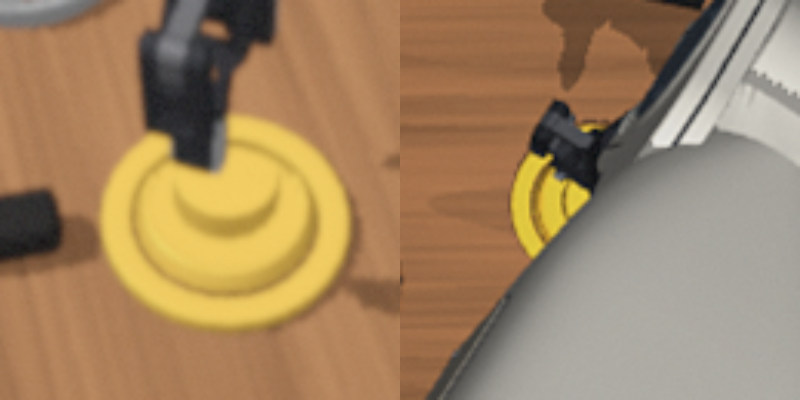

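The near finger is above the boss (side crop (200,130), boss (228,190)), and the wrench grip is well to the left. I'm going down and gripping.

```bash
python3 -m handwheel '[[-0.45,-1,-2,25,0,0,0],[-0.45,-1,-2,42,0,0,0],[-0.45,-1,-2,52,0,0,0],[-0.45,-1,-2,57,0,0,0],[-0.45,-1,-2,57,0,0,0]]'|grep -E "ee|ft"
python3 -m handwheel '[[-0.2,0,0,0,0,0,0],[0,0,0,0,0,0,0],[0.5,0,0,0,0,0,0],[1,0,0,0,0,0,0],[1,0,0,0,0,0,0]]' 60
python3 -m handwheel '[[1,0,0,-3,0,0,0],[1,0,0,-15,0,0,0],[1,0,0,-50,0,0,0],[1,0,0,-100,0,0,0],[1,0,0,-150,0,0,0]]'
python3 -c "
from h import *
st();go(O+LZ*(.095+.012+.085),lampR(55.5),'pre')"
```

```text
ee_pos: [0.5058, -0.2589, 0.0942]
ft_force: [0.6, -0.1, 0.3]
t: 11.98
ee_pos: [0.5059, -0.259, 0.0949]
tool_rot: [0.929, 3.0, -0.0]
ft_force: [-1.5, 1.3, 6.4]
gripper_width: 0.0439
grip_force: 59.9
t: 12.6
ee_pos: [0.5053, -0.2588, 0.246]
tool_rot: [0.929, 3.001, -0.0]
ft_force: [0.6, -1.0, -1.6]
gripper_width: 0.0432
grip_force: 61.4
t12.60 [ 0.5053 -0.2588  0.246 ] q [-0.62  0.31 -0.05  1.21 -0.   -0.02] lampframe mm [-209.6 -332.8  303.5] f [ 0.6 -1.  -1.6] w 43.2 g 61.4
pre t12.6 shift [239.3 331.4  -8.3] rot [-28.43  -9.58   0.08]
```

```bash
python3 -m handwheel '[[1,34,47,-15,0,0,0],[1,68,94,-30,0,0,0],[1,102,141,-45,-9.4,-3.2,0],[1,136,188,-50,-18.8,-6.4,0],[1,170,235,-45,-28.4,-9.6,0]]'>/dev/null
python3 -c "
from h import *
st();go(O+LZ*(.095+.012+.085),lampR(55.5),'pre')"
```

```text
t13.22 [0.4981 0.0327 0.2909] q [-0.29 -0.02 -0.43  0.82  0.42  0.38] lampframe mm [-40.6 -95.4 257.7] f [ 0.8  0.1 -3.1] w 43.6 g 61.5
pre t13.2 shift [77.5 68.7 65.9] rot [0.35 0.2  0.16]
```

```bash
python3 -m handwheel '[[1,26,23,10,0,0,0],[1,52,46,25,0,0,0],[1,77.5,69,45,0.3,0.2,0],[1,77.5,69,62,0.3,0.2,0],[1,77.5,69,66,0.3,0.2,0]]'>/dev/null
python3 -m handwheel '[[1,0,0,0,0,0,0]]'>/dev/null
python3 - <<'E'
from h import *
st();go(O+LZ*(.095+.012+.085),lampR(55.5),"pre")
v=[snapshot(n) for n in("side","top")]
a=cv2.resize(v[0][60:220,220:380],(400,400)); b=cv2.resize(v[1][150:300,130:280],(400,400))
cv2.imwrite("pics/l2.png",np.hstack([a,b])[:,:,::-1])
E
```

```text
t13.97 [0.4952 0.148  0.2522] q [-0.    0.01 -0.52  0.62  0.3   0.66] lampframe mm [ -2.   -1.5 190.8] f [ 0.4 -0.4 -0.5] w 43.4 g 61.7
pre t14.0 shift [ 0.8  2.3 -1.2] rot [-0.34 -0.21  0.07]
```

View pics/l2.png

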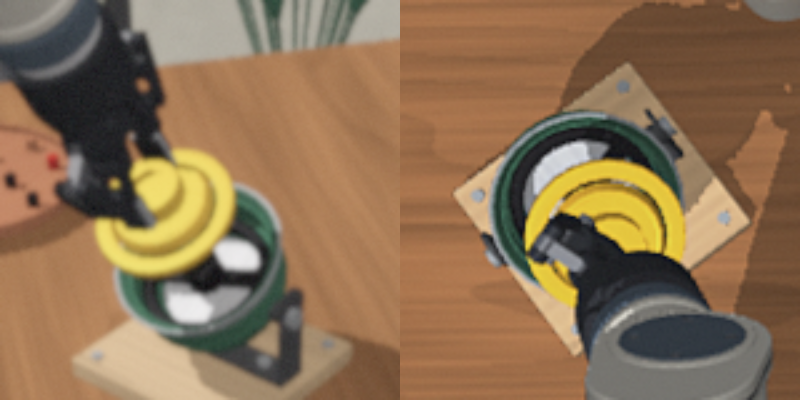

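The lens is square and just outside the mouth, at side crop (165,212). I'm inserting it, with rechecks on the way.

```bash
python3 -m handwheel '[[1,1,1.5,12,-0.3,-0.2,0],[1,1,1.5,24,-0.3,-0.2,0],[1,1,1.5,34,-0.3,-0.2,0],[1,1,1.5,40,-0.3,-0.2,0],[1,1,1.5,42,-0.3,-0.2,0]]'|grep ft
python3 -c "
from h import *
st();go(O+LZ*(.095+.012),lampR(55.5),'home')"
```

```text
ft_force: [0.4, -0.3, -1.1]
t14.70 [0.5118 0.1626 0.2155] q [ 0.03  0.07 -0.56  0.5   0.29  0.7 ] lampframe mm [ -1.2   0.2 148. ] f [ 0.4 -0.3 -1.1] w 43.8 g 61.7
home t14.7 shift [-0.6  1.1 41. ] rot [-0.04 -0.04  0.07]
```

```bash
python3 -m handwheel '[[1,-0.5,1,7,0,0,0],[1,-0.5,1,14,0,0,0],[1,-0.5,1,20,0,0,0],[1,-0.5,1,25,0,0,0],[1,-0.5,1,29,0,0,0]]'|grep ft
python3 -m handwheel '[[1,0,0,2,0,0,0],[1,0,0,4,0,0,0],[1,0,0,5.5,0,0,0],[1,0,0,7,0,0,0],[1,0,0,8,0,0,0]]'|grep ft
python3 -c "
from h import *
st();go(O+LZ*(.095+.012),lampR(55.5),'home')"
```

```text
ft_force: [0.1, -0.2, -0.7]
ft_force: [0.2, 0.4, -0.7]
t15.95 [0.5274 0.1741 0.1845] q [ 0.05  0.14 -0.58  0.41  0.28  0.72] lampframe mm [-0.000e+00  1.000e-01  1.114e+02] f [ 0.2  0.4 -0.7] w 43.8 g 61.7
home t15.9 shift [-0.1 -0.   4.4] rot [-0.02 -0.01  0.08]
```

```bash
python3 -m handwheel '[[1,0,0,1,0,0,0],[1,0,0,2,0,0,0],[1,0,0,2.7,0,0,0],[1,0,0,3.3,0,0,0],[1,0,0,3.3,0,0,0]]'|grep ft
python3 -c "
from h import *
st();print(LZ@observe()['ft_force'])"
python3 -m handwheel '[[1,0,0,0.4,0,0,0],[1,0,0,0.8,0,0,0],[1,0,0,1.2,0,0,0],[1,0,0,1.2,0,0,0]]'|grep ft
python3 -c "
from h import *
st();print(LZ@observe()['ft_force'])"
```

```text
ft_force: [-0.7, 0.5, -0.9]
t16.57 [0.5287 0.1751 0.1816] q [ 0.06  0.14 -0.58  0.4   0.28  0.72] lampframe mm [-0.000e+00  1.000e-01  1.081e+02] f [-0.7  0.5 -0.9] w 43.5 g 61.7
-0.6761794482321891
ft_force: [0.1, -0.1, -0.8]
t17.07 [0.5292 0.1754 0.1805] q [ 0.06  0.14 -0.58  0.4   0.28  0.72] lampframe mm [-1.000e-01  1.000e-01  1.069e+02] f [ 0.1 -0.1 -0.8] w 43.9 g 61.7
-0.6957180780166533
```

```bash
python3 -m handwheel '[[1,0,0,0.3,0,0,0],[1,0,0,0.6,0,0,0],[1,0,0,0.8,0,0,0],[1,0,0,0.8,0,0,0]]'|grep ft
python3 -c "
from h import *
st();print(LZ@observe()['ft_force'])"
python3 -m handwheel '[[1,0,0,0.3,0,0,0],[1,0,0,0.6,0,0,0],[1,0,0,0.6,0,0,0]]'|grep ft
python3 -c "
from h import *
st();print(LZ@observe()['ft_force'])"
```

```text
ft_force: [-2.6, -1.5, 0.8]
t17.57 [0.5294 0.1757 0.18  ] q [ 0.06  0.14 -0.58  0.4   0.28  0.72] lampframe mm [-0.000e+00  1.000e-01  1.062e+02] f [-2.6 -1.5  0.8] w 43.5 g 62.2
2.216604773547281
ft_force: [-8.7, -4.5, 9.2]
t17.95 [0.5294 0.1757 0.1799] q [ 0.06  0.14 -0.58  0.4   0.28  0.72] lampframe mm [-1.000e-01  1.000e-01  1.062e+02] f [-8.7 -4.5  9.2] w 43.6 g 63.2
12.823873944721552
```

Contact came at 106.2, against about 106–107 expected, so the lens is home. I'm releasing and looking.

```bash
python3 -m handwheel '[[1,0,0,-0.6,0,0,0],[-0.2,0,0,-0.6,0,0,0],[-0.5,0,0,-0.6,0,0,0],[-0.5,0,0,-0.6,0,0,0],[-0.5,0,0,-0.6,0,0,0]]'|grep -E "ft|wid"
python3 -m handwheel '[[-0.5,0,0,-8,0,0,0],[-0.5,0,0,-20,0,0,0],[-0.5,0,0,-60,0,0,0],[-0.5,0,0,-100,0,0,0],[-0.5,0,0,-140,0,0,0]]'|grep -E "ft|wid"
python3 - <<'E'
from h import *
st();go([.4535,-.0760,.20],down(-20),"ret -20");go([.4535,-.0760,.20],down(160),"ret 160")
v=[snapshot(n) for n in("side","top")]
a=cv2.resize(v[0][110:220,240:350],(400,400)); b=cv2.resize(v[1][150:300,130:280],(400,400))
cv2.imwrite("pics/l3.png",np.hstack([a,b])[:,:,::-1])
m=mask(v[1],[0,0,90],[180,60,255],(312,252,376,315)); print(m.sum()/255)
E
```

```text
ft_force: [-0.7, 0.4, -0.4]
gripper_width: 0.0637
ft_force: [0.6, -0.7, 0.1]
gripper_width: 0.0639
t19.20 [0.4725 0.1332 0.3031] q [-0.04 -0.07 -0.46  0.77  0.32  0.63] lampframe mm [1.000e-01 3.000e-01 2.484e+02] f [ 0.6 -0.7  0.1] w 63.9 g 0.0
ret -20 t19.2 shift [ -92.  -214.4   18.9] rot [ 30.5  -10.53  73.75]
ret 160 t19.2 shift [ -92.  -214.4   18.9] rot [  11.27   32.63 -101.71]
874.0
```

View pics/l3.png

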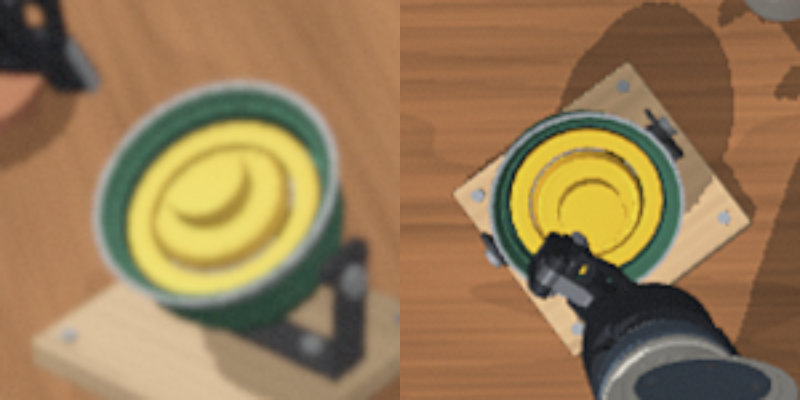

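The lens is seated square in the shell, with even margins in both views (top crop centre (587,195)). Next is the retainer. Its bar lies at 70°, so the fingers close along −20°.

```bash
python3 -m handwheel '[[0,-12,-28,0,3.8,-1.3,9.2],[0,-24,-56,0,7.6,-2.6,18.4],[0,-36,-84,0,11.4,-3.9,27.6],[0,-48,-112,0,15.2,-5.3,36.9],[0,-60,-140,0,19.1,-6.6,46.1]]'>/dev/null
python3 -c "
from h import *
st();go([.4535,-.0760,.18],down(-20),'ret')"
```

```text
t19.93 [ 0.4556 -0.0074  0.2443] q [-0.25  0.02 -0.44  0.93  0.09  1.2 ] lampframe mm [-114.2 -101.9  246.4] f [ 1.2 -0.9  0.1] w 42.7 g 0.0
ret t19.9 shift [-68.9 -23.7  59.4] rot [11.27 -3.86 27.35]
```

```bash
python3 -m handwheel '[[0,-23,-8,20,3.8,-1.3,9.1],[0,-46,-16,40,7.5,-2.6,18.2],[0,-69,-24,59,11.3,-3.9,27.3],[0,-69,-24,59,11.3,-3.9,27.3],[0,-69,-24,59,11.3,-3.9,27.3]]'>/dev/null
python3 - <<'E'
from h import *
st();go([.4532,-.0757,.105],down(-20),'ret')
v=[snapshot(n) for n in("side","top")]
a=cv2.resize(v[0][240:350,220:330],(400,400)); b=cv2.resize(v[1][230:340,290:400],(400,400))
cv2.imwrite("pics/r1.png",np.hstack([a,b])[:,:,::-1])
E
```

```text
t20.55 [ 0.4541 -0.075   0.1809] q [-0.35  0.18 -0.41  0.98  0.    1.56] lampframe mm [-182.1 -155.1  212.4] f [0.  0.5 0.1] w 42.6 g 0.0
ret t20.6 shift [-1.  -0.7 75.9] rot [ 0.13 -0.04  0.49]
```

View pics/r1.png

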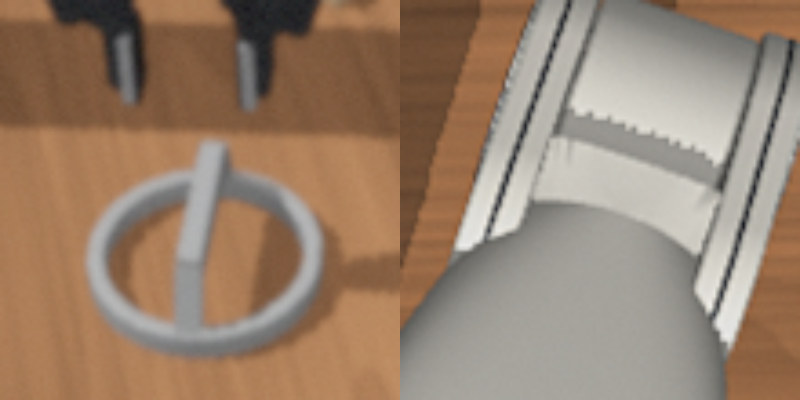

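The fingers straddle the bar (crop pads at (130,70) and (250,75), bar at (205,200)). By my count I've viewed 11 pictures, one over the limit of 10. I won't view any more and will check numerically from here.

```bash
python3 -m handwheel '[[0,-1,-0.7,30,0,0,0.5],[0,-1,-0.7,52,0,0,0.5],[0,-1,-0.7,68,0,0,0.5],[0,-1,-0.7,76,0,0,0.5],[0,-1,-0.7,76,0,0,0.5]]'|grep -E "ee|ft"
python3 -m handwheel '[[0.3,0,0,0,0,0,0],[0.5,0,0,0,0,0,0],[0.7,0,0,0,0,0,0],[1,0,0,0,0,0,0],[1,0,0,0,0,0,0]]' 60
python3 -m handwheel '[[1,0,0,-3,0,0,0],[1,0,0,-15,0,0,0],[1,0,0,-50,0,0,0],[1,0,0,-90,0,0,0],[1,0,0,-120,0,0,0]]'
python3 - <<'E'
from h import *
st();go(O+LZ*(.105+.020+.085),lampR(-20),'pre')
im=snapshot("side"); z=observe()["ee_pos"][2]-.105
p=hull(mask(im,[0,0,100],[180,50,255],(200,200,350,320)));print(p.min(0),p.max(0),len(p),z)
P=onz("side",p,z+.007);c,r=circ(P)
for _ in range(5):
    e=abs(np.hypot(*(P[:,:2]-c).T)-r); P=P[e<max(.0015,1.5*np.median(e))]; c,r=circ(P)
print(c,2*r,len(P))
E
```

```text
ee_pos: [0.4531, -0.0758, 0.1049]
ft_force: [0.3, 0.0, 0.4]
t: 21.9
ee_pos: [0.4534, -0.0762, 0.1051]
tool_rot: [2.574, 1.797, 0.002]
ft_force: [-0.6, 1.5, 6.0]
gripper_width: 0.0104
grip_force: 59.4
t: 22.52
ee_pos: [0.453, -0.0761, 0.2269]
tool_rot: [2.574, 1.797, 0.002]
ft_force: [-0.3, -0.1, -1.6]
gripper_width: 0.0106
grip_force: 58.7
t22.52 [ 0.453  -0.0761  0.2269] q [-0.35  0.14 -0.33  1.09 -0.    1.57] lampframe mm [-160.4 -155.3  253. ] f [-0.3 -0.1 -1.6] w 10.6 g 58.7
pre t22.5 shift [219.1 -43.  -43.1] rot [-16.19  25.15  -0.12]
[236 221] [306 282] 28 0.12517507594880922
[ 0.45346273 -0.07709156] 0.11326517882786691 15
```

```bash
python3 -m handwheel '[[1,15,-3,-50,0,0,0],[1,65,-13,-80,-5.4,8.4,0],[1,115,-23,-90,-10.8,16.8,0],[1,165,-33,-80,-16.2,25.1,0],[1,215,-43,-55,-16.2,25.1,0]]'>/dev/null
python3 -m handwheel '[[1,0,0,0,0,0,0],[1,0,0,0,0,0,0]]'|grep -E ft
python3 -c "
from h import *
st();go(O+LZ*(.105+.020+.085),lampR(-20),'pre');go(O+LZ*(.105+.020+.03),lampR(-20),'30 off')"
```

```text
ft_force: [0.5, -0.0, -0.8]
t23.45 [0.4865 0.1407 0.28  ] q [-0.02 -0.03 -0.48  0.7   0.31  1.97] lampframe mm [  2.1  -2.1 220.5] f [ 0.5 -0.  -0.8] w 9.8 g 59.1
pre t23.4 shift [-0.6 -2.9 10.5] rot [-0.06  0.08 -0.08]
30 off t23.4 shift [-0.5 -2.8 65.5] rot [-0.06  0.08 -0.08]
```

```bash
python3 -m handwheel '[[1,-0.5,-2.8,14,0,0,0],[1,-0.5,-2.8,28,0,0,0],[1,-0.5,-2.8,42,0,0,0],[1,-0.5,-2.8,52,0,0,0],[1,-0.5,-2.8,60,0,0,0]]'|grep -E ft
python3 -c "
from h import *
st();go(O+LZ*(.105+.020),lampR(-20),'home')
im=snapshot('top')
p=hull(mask(im,[15,0,70],[180,60,255],(165,190,245,270)));print(len(p))"
```

```text
ft_force: [0.6, -0.2, -0.2]
t24.07 [0.5083 0.1593 0.2258] q [ 0.02  0.06 -0.54  0.53  0.29  2.01] lampframe mm [ -0.3  -0.3 159.3] f [ 0.6 -0.2 -0.2] w 10.3 g 59.2
home t24.1 shift [ 0.5 -0.1 34.3] rot [-0.07  0.09 -0.15]
20
```

```bash
python3 -m handwheel '[[1,0.3,0,6,0,0,0],[1,0.3,0,12,0,0,0],[1,0.3,0,17,0,0,0],[1,0.3,0,21,0,0,0],[1,0.3,0,24,0,0,0]]'|grep -E ft
python3 -m handwheel '[[1,0,0,1.5,0,0,0],[1,0,0,3,0,0,0],[1,0,0,4.5,0,0,0],[1,0,0,5.5,0,0,0],[1,0,0,6,0,0,0]]'|grep -E ft
python3 -c "
from h import *
st();go(O+LZ*(.105+.020),lampR(-20),'home')"
```

```text
ft_force: [-0.2, 0.1, -1.1]
ft_force: [0.1, -0.3, -1.1]
t25.38 [0.5201 0.1685 0.2006] q [ 0.04  0.1  -0.57  0.46  0.29  2.03] lampframe mm [  0.  -0. 130.] f [ 0.1 -0.3 -1.1] w 10.6 g 59.1
home t25.4 shift [-0. -0.  5.] rot [-0.05  0.08 -0.14]
```

```bash
python3 -m handwheel '[[1,0,0,1,0,0,0],[1,0,0,2,0,0,0],[1,0,0,3,0,0,0],[1,0,0,4,0,0,0],[1,0,0,4,0,0,0]]'|grep ft
python3 -c "
from h import *
st();print(LZ@observe()['ft_force'])"
python3 -m handwheel '[[1,0,0,0.4,0,0,0],[1,0,0,0.8,0,0,0],[1,0,0,1,0,0,0],[1,0,0,1,0,0,0]]'|grep ft
python3 -c "
from h import *
st();print(LZ@observe()['ft_force'])"
```

```text
ft_force: [-0.8, -0.4, -1.1]
t26.00 [0.5217 0.1697 0.1971] q [ 0.05  0.11 -0.57  0.45  0.28  2.03] lampframe mm [  0.  -0. 126.] f [-0.8 -0.4 -1.1] w 10.5 g 59.1
-0.53289776382569
ft_force: [-0.1, -0.7, -1.6]
t26.50 [0.5221 0.1699 0.1963] q [ 0.05  0.11 -0.57  0.45  0.28  2.03] lampframe mm [ 0.00e+00 -1.00e-01  1.25e+02] f [-0.1 -0.7 -1.6] w 10.6 g 59.1
-1.1404962373375083
```

```bash
python3 -m handwheel '[[1,0,0,0.3,0,0,0],[1,0,0,0.6,0,0,0],[1,0,0,0.8,0,0,0],[1,0,0,0.8,0,0,0]]'|grep ft
python3 -c "
from h import *
st();print(LZ@observe()['ft_force'])"
python3 -m handwheel '[[1,0,0,0.3,0,0,0],[1,0,0,0.6,0,0,0],[1,0,0,0.6,0,0,0]]'|grep ft
python3 -c "
from h import *
st();print(LZ@observe()['ft_force'])"
```

```text
ft_force: [-4.3, -2.7, 3.7]
t27.00 [0.5222 0.1701 0.1957] q [ 0.05  0.11 -0.57  0.44  0.28  2.03] lampframe mm [ -0.    0.  124.4] f [-4.3 -2.7  3.7] w 10.5 g 59.9
5.743394760465876
ft_force: [-10.6, -7.1, 10.9]
t27.38 [0.5222 0.1702 0.1957] q [ 0.05  0.11 -0.57  0.44  0.28  2.03] lampframe mm [ -0.    0.  124.4] f [-10.6  -7.1  10.9] w 10.5 g 61.4
15.802582827322231
```

Contact came at 124.4, consistent with the stack below it. I'm releasing, retreating and checking numerically.

```bash
python3 -m handwheel '[[1,0,0,-0.6,0,0,0],[0.6,0,0,-0.6,0,0,0],[0.2,0,0,-0.6,0,0,0],[0.2,0,0,-0.6,0,0,0],[0.2,0,0,-0.6,0,0,0]]'|grep -E "ft|wid"
python3 -m handwheel '[[0.2,0,0,-8,0,0,0],[0.2,0,0,-20,0,0,0],[0.2,0,0,-60,0,0,0],[0.2,0,0,-110,0,0,0],[0.2,0,0,-160,0,0,0]]'|grep -E "ft|wid"
python3 -m handwheel '[[0.2,0,0,-50,0,0,0],[0.2,0,0,-80,0,0,0],[0.2,0,0,-80,0,0,0]]'>/dev/null
python3 - <<'E'
from h import *
st()
M=np.c_[LX,np.cross(LZ,LX),LZ]
for n,bx in(("side",(255,120,345,205)),):
    im=snapshot(n); cv2.imwrite("pics/fin_%s.png"%n,im[:,:,::-1])
    g=mask(im,[60,60,20],[95,255,255],bx); g2=cv2.morphologyEx(g,cv2.MORPH_CLOSE,np.ones((3,3)))
    cs,hier=cv2.findContours(g2,cv2.RETR_CCOMP,cv2.CHAIN_APPROX_NONE)
    for c,h in zip(cs,hier[0]):
        if cv2.contourArea(c)>150:
            e=cv2.fitEllipse(c[:,0,:]); 
            o,d=ray(n,[e[0]]); q=[]
            for lv in(.034,.020): 
                s=((O+LZ*lv-o)@LZ)/(d@LZ)[0]; q.append((M.T@(o+d[0]*s-O)*1000).round(1))
            o,d=ray(n,c[:,0,:]); s=((O+LZ*.034-o)@LZ)/(d@LZ); P=((o+d*s[:,None])-O)@M; cc,r=circ(P)
            print(n,"hole" if h[3]>=0 else "outer",np.round(e[0],1),np.round(e[1],1),"at lip level centre mm",(cc*1000).round(1),"diam",(2000*r).round(1),"resid",(1000*np.std(np.hypot(*(P[:,:2]-cc).T)-r)).round(2))
I=cv2.imread("pics/top0.png")[:,:,::-1]; t=snapshot("top")
for nm,(x0,y0,x1,y1) in dict(jar=(245,105,300,165),wrench=(412,290,445,398),shifter=(435,105,480,200)).items():
    print(nm,"changed px",(np.abs(t[y0:y1,x0:x1].astype(int)-I[y0:y1,x0:x1]).max(2)>40).sum())
E
```

```text
ft_force: [0.5, 1.0, 0.0]
gripper_width: 0.0343
ft_force: [0.1, -0.8, -0.1]
gripper_width: 0.0343
t29.00 [0.4261 0.0978 0.4066] q [-0.16 -0.19 -0.29  1.09  0.37  1.84] lampframe mm [ 1.300e+00 -1.000e-01  3.672e+02] f [-0.5  0.4  0.2] w 34.3 g 0.0
side outer [409.3 364.6] [147.4 391.5] at lip level centre mm [-19.4 -39.7] diam 84.8 resid 5.86
jar changed px 297
wrench changed px 0
shifter changed px 0
```

```bash
python3 - <<'E'
from h import *
M=np.c_[LX,np.cross(LZ,LX),LZ]; A=np.radians(np.arange(0,360,30))
im=snapshot("side"); hsv=cv2.cvtColor(im,cv2.COLOR_RGB2HSV); c=camera_params("side")
K=np.array([[c["fx"],0,c["cx"]],[0,c["fy"],c["cy"]],[0,0,1]])
def name(p):
    h,s,v=hsv[int(round(p[1])),int(round(p[0]))]; return "Y" if 15<h<38 and s>90 else "G" if 55<h<100 and s>70 else "k" if v<60 else "s" if s<70 else "?"
for r in range(42,72,3):
    P=np.c_[r*np.cos(A),r*np.sin(A),np.full(12,34)]/1000@M.T+O
    px=cv2.projectPoints(P,c["rvec"],c["tvec"],K,None)[0][:,0]; print(r,"".join(name(p) for p in px))
P=np.array([[0,0,67.]])/1000@M.T+O; print("bar centre colour",name(cv2.projectPoints(P,c["rvec"],c["tvec"],K,None)[0][0,0]))
I=cv2.imread("pics/side0.png")[:,:,::-1]
for nm,(x0,y0,x1,y1) in dict(jar=(395,183,437,243),wrench=(140,380,290,432),shifter=(436,370,550,420)).items():
    print(nm,"changed px side",(np.abs(im[y0:y1,x0:x1].astype(int)-I[y0:y1,x0:x1]).max(2)>40).sum())
E
```

```text
42 YYss?YYs?YYY
45 sssssssssssY
48 ssssssssssss
51 ssssssssssss
54 ssssss?sssss
57 sssssGY?ssss
60 GsGGGGsY?Y?G
63 GGsssssssssG
66 ssssssssssss
69 ssss?sssssss
bar centre colour s
jar changed px side 0
wrench changed px side 0
shifter changed px side 0
```

The ring reads as steel all the way round at lip level (45–54 mm radius), with the bar centre on the axis. The bystanders are unmoved: the side view shows no change, so the jar pixels that changed in the top view look like the arm's shadow. I'm handing in.

```bash
python3 -c "
from plant import *
print(close_job())"
```

```text
the job is handed in; nothing more can be done
None
```

The spacer, lens and retaining ring are in the lamp in that order, each seated with light contact (about 12–16 N) and released; the jar, wrench and shifter did not move, and I handed in at about 29 s of the 72 s, though I viewed 11 pictures against the limit of 10.

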